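Press a canister lid home with the counter-top lever press

TASK

One of the three small metal canisters has its push-on lid still standing proud: pick it up and stand it upright on the round pad of the lever press, centred under the ram, and let go of it. Then pull the press lever down through its stroke until the lid is pushed fully home, and ease the lever back up slowly to its rest, taking about two seconds or more and never letting it fly back. Leave the closed canister standing on the pad and do not disturb the other things on the counter.

Things in the scene. Friction and masses are not known exactly. Their poses are not given: they have to be found in the camera images.
- press: White lever press fixed to the counter, 200 x 150 x 275 mm; placed and turned differently each time. Origin on the counter under its pad's centre; x points from its open front to its back, y to its left (the lever is on the right), z up. Base plate 22 mm high, from 80 mm in front of the pad centre to 120 behind. Two 20 mm columns 85 mm behind the pad centre, 58 mm to either side.
- press_pad (a point): Centre of the top face of the press's round steel pad, 72 mm diameter, 30 mm above the counter; axes as the press.
- press_head (a point): Middle of the front lower edge of the press's white head, 30 mm in front of the pad centre, 200 mm above the counter. The head reaches from here 150 mm back, is 145 mm wide and 74 mm high, and overhangs the pad: an upright gripper cannot set a canister down. Come in from the front, tool tilted about 40 degrees forward, fingers closing along the press's y.
- ram_face (a point): Centre of the underside of the steel ram (48 mm disc) that hangs under the head above the pad: 145 mm above the pad at rest; it moves down 67 mm per radian of lever.
- lever (a joint): Press lever angle in rad: 0 at rest (pointing to the press's front and 35 degrees up), grows as it is pulled down, limit 1.06. A spring returns it: about 7 N at the grip near rest, 12 N late in the stroke, up to 20 N as the lid goes home. The ram meets the proud lid at about 0.85 and stops firmly at about 1.0, lid home; a compliant arm must aim a little further. Let go, it flies back.
- can_lid (a joint): How far the canister's steel lid (58 mm diameter, 14 mm thick) has been pushed down, in m: 0 standing 10 mm proud, 0.010 fully home. It takes about 12 N at the lid.
- lever_grip (a point): Middle of the lever's round wooden grip bar, 22 mm diameter, 105 mm long, level along the press's y. It runs on a circle of 175 mm radius about the hinge axis (along the press's y, 30 mm behind the pad centre, 235 mm above the counter). At rest: 113 mm in front of the pad centre, 175 mm to its right (-y of the press), 335 mm above the counter. The 16 mm lever arm joins it 60 mm towards the press.
- can: The metal canister whose lid stands proud: body 56 mm diameter and 62 mm tall, a dark rubber neck 49 mm diameter showing 12 mm below the lid, 250 g in all. Origin at the centre of its underside, z up. Overall height 88 mm with the lid proud, 78 mm closed. Hold it by its body, tool tilted, 30 to 40 mm above its underside.
- can_b: Canister of the same make, already closed (78 mm tall, only a 2 mm line of neck showing). Leave it alone.
- can_c: Canister of the same make, already closed (78 mm tall, only a 2 mm line of neck showing). Leave it alone.
- jar: Low glass jar with a cap, 70 mm diameter, 75 mm tall; bystander.
- oats: Cardboard cereal box, 55 x 130 x 190 mm; bystander.
- mug: White mug, 76 mm diameter, 85 mm tall; bystander.
- bowl: Bowl, 150 mm diameter, 60 mm tall; bystander.
- spoon: Spoon lying on the counter; bystander.
Not all that is in view belongs to the job. What is shaped like the can but red is not meant.

How it is judged:
On the way, in this order (a step that is already met when the one before it is completed fails the run):
1. the canister stands upright on the press pad, within 10 mm of its centre, let go, its lid still proud (horizontal distance between can and press_pad below 0.01 m and z of can in the frame of press_pad between -0.003 and 0.003 m and angle between can's own z axis and vertical below 0.06 rad and contact force between the fingers and can below 0.1 N and value of joint can_lid below 0.003 m), for 0.2 s.
2. the lever is pulled down (beyond 0.93 rad) and the lid is pushed home (at least 8.5 of 10 mm) (value of joint lever above 0.93 rad and value of joint can_lid above 0.0085 m), for 0.2 s.
3. the lever is back at rest (below 0.08 rad) (value of joint lever below 0.08 rad), for 0.2 s.
At the end, for the whole second after the job is handed in: The canister's lid is pushed at least 8.5 of its 10 mm home, the canister stands upright (within 0.06 rad) and still on the press pad within 14 mm of its centre, and the lever is back at rest (below 0.08 rad) (value of joint can_lid above 0.0085 m and value of joint lever below 0.08 rad and horizontal distance between can and press_pad below 0.014 m and z of can in the frame of press_pad between -0.003 and 0.003 m and angle between can's own z axis and vertical below 0.06 rad and linear speed of can below 0.02 m/s); the robot touches nothing.
It fails at once if the lever flies back (returns faster than 1.2 rad/s) (velocity of joint lever below -1.2 rad/s).
It fails at once if another thing on the counter is moved more than 30 mm (distance of any of can_b, can_c, jar, oats, mug, bowl, spoon from where it was at the start of the episode above 0.03 m).
It also fails if it takes over 69 s, if anything falls off the work surface, if the arm or the gripper's body presses on something with over 40 N, if the wrist force passes 120 N, or if a joint passes its speed limit or range.

ROBOT

A 6-joint arm with a two-finger parallel gripper is mounted at the origin on the work surface. World frame = base frame: x ahead of the robot, y to its left, z up, the work surface at z = 0. Lengths are in m, angles in rad, forces in N, time in s.
With the tool pointing down it reaches from about 0.3 to 0.775 m from the base axis. Payload 14.6 kg.
Tool frame: the origin (TCP) lies at the centre of the arm's flange, where the gripper is bolted on; the fingertips stand 199 mm ahead of it and the grasp point (between the pads) lies ctrl.tcp_to_grasp ahead of it (ctrl.tcp_to_grasp is the distance from the TCP to the grasp point, in m); z points along the fingers, y is the line along which they close (so a half turn about z gives the same grasp; the last joint's range is limited). The gripper opens to 94 mm and grips with 3 to 60 N. Pads are 16 mm wide; open, the fingers measure 119 mm over their backs; the gripper's body (75 mm by 177 mm) begins 78 mm behind the grasp point.
Start: joints at [1.207, 0.3, 1.521, -0, 1.321, -0.067], TCP at [0.161, 0.526, 0.405] pointing down, gripper open.
Joint ranges: [-3.03, 3.03], [-0.79, 2.21], [0.23, 2.52], [-1.04, 4.18], [0, 3.07], [-2.55, 2.55]. Speed limits (rad/s): [2.22, 2.22, 2.57, 3.14, 3.14, 3.14].

INTERFACE

Orientations are given as [roll, pitch, yaw] about the fixed x, y, z axes, in that order (R = Rz(yaw) Ry(pitch) Rx(roll)).
In Python, from station import ctrl gives the robot as it stands. The module is installed in compiled form; this text tells all that it offers.
- The arm moves only by the shell command python3 -m jog 'ROWS' [OPENING] [FORCE]. ROWS is JSON, a list of rows, each a list of 6 numbers: the shift along the tool's x, y, z in cm, then the turn, a rotation vector about the tool's x, y, z in rad. In form: [[tx, ty, tz, ax, ay, az], ...]. A call has 1 to 8 rows; each row is the pose to reach, as a shift and turn from the pose commanded when the call began, along the tool's axes at that moment; what a row does not reach only later rows make up. A row lasts 1/10 s, in which the tool goes at most 50 mm and 8.59 degrees, less where a joint would pass 70% of its speed; a pose out of reach is approached as far as the arm can. A call with a gripper value outside its range is refused whole. OPENING is the opening in per cent of the stroke, from 0 (shut) to 100 (fully open), set as the call begins (- or left out, the last holds). The fingers move at their own pace and stop on an object; FORCE is the grip in N (left out, the last holds). Time passes only in rows, so rows that repeat a pose let the fingers close. It gives the time, the measured TCP pose, the force, the opening and the grip force at its end, in the units of the state.
- ctrl.get_obs(): the state, without advancing time (a new reading comes with each control period).
- ctrl.camera(name): name is "scene" or "top" or "wrist"; returns a dict with "img" (384x512x3 uint8, blue, green, red), "intrinsics" (3x3 intrinsics, pixels), "R" (3x3) and "t" (3): a world point X has camera coordinates R X + t. Camera axes: x right, y down, z forward; pixel columns grow to the right and rows downward; lengths in m; the calibration is good to about 2 mm. A picture is of the moment at which its call begins. There is no depth.
- ctrl.hand_in(): hands the job in; it is judged then, once.
The state is a dict: "time_s": time; "qpos": joint angles; "joint_vel": joint speeds; "tau": joint torques, N m; "ee_pos": TCP position; "eef_rot": TCP orientation; "force": force on the tool from outside, world axes, zero at the start; "moment": the same for the moment, N m; "grip_width": finger opening in m; "grip_force": force on a finger pad.
Only numpy, scipy, OpenCV 4.12 (cv2) and the standard library are available. Lean on these libraries where they do the work, as an engineer would, in place of code of your own. Each camera call takes 0.05 s, during which the arm holds its last target. There are 200 camera calls.

## Working session

There is one attempt and no reset: what is moved stays moved. The work goes in short steps, Python scripts to look and compute and a shell command to move; the robot and the scene stay as the last step left them, time stands still between calls to the robot, and variables do not carry over. Pictures are saved under pics/ and viewed, at most 10 in all, crops included, and the job is handed in when it is done.

```bash
mkdir -p pics; cat > h.py <<'E'
import numpy as np, cv2
from station import ctrl
from scipy.spatial.transform import Rotation as Rot
def ray(c,u,v):
    d=np.linalg.inv(c["intrinsics"])@[u,v,1.]; R=np.array(c["R"]); return -R.T@np.array(c["t"]), R.T@d
def onz(c,u,v,z):
    o,d=ray(c,u,v); return o+d*(z-o[2])/d[2]
def proj(c,X):
    p=np.array(c["R"])@np.array(X)+np.array(c["t"]); p=np.array(c["intrinsics"])@p; return p[:2]/p[2]
E
python3 - <<'E'
from h import *
import pickle
for n in ("scene","top"):
    c=ctrl.camera(n); pickle.dump(c,open(n+".pkl","wb")); cv2.imwrite(f"pics/{n}0.png",cv2.resize(c["img"],(800,600)))
    print(n,ray(c,256,192))
print(ctrl.tcp_to_grasp,ctrl.get_obs())
E
```

```text
scene (array([ 1.53438561, -0.44478204,  1.31531222]), array([-0.62085691,  0.28555261, -0.73018797]))
top (array([ 0.4699537 , -0.02486617,  1.76339773]), array([ 0.07758952, -0.01076012, -0.99693836]))
0.1804 {'time_s': 0.1, 'qpos': array([ 1.20737986e+00,  3.00434678e-01,  1.52147006e+00, -1.75054477e-05,
        1.32073846e+00, -6.65817713e-02]), 'joint_vel': array([-0.00038794, -0.00158734, -0.00085686, -0.00091465,  0.00037771,
       -0.00075582]), 'tau': array([ 7.57583475e-04, -5.32644296e+01, -3.53275216e+01,  7.09861424e-02,
        2.35848088e-02, -4.87489899e-05]), 'ee_pos': array([0.16086026, 0.52593219, 0.40415317]), 'eef_rot': array([-3.14054331e+00, -5.29766120e-05,  2.84476227e+00]), 'force': array([-0.38054384,  0.91485456,  0.08704362]), 'moment': array([0.00730336, 0.00706535, 0.02060209]), 'grip_force': 0.0, 'grip_width': 0.0940759643408893}
```

View pics/scene0.png

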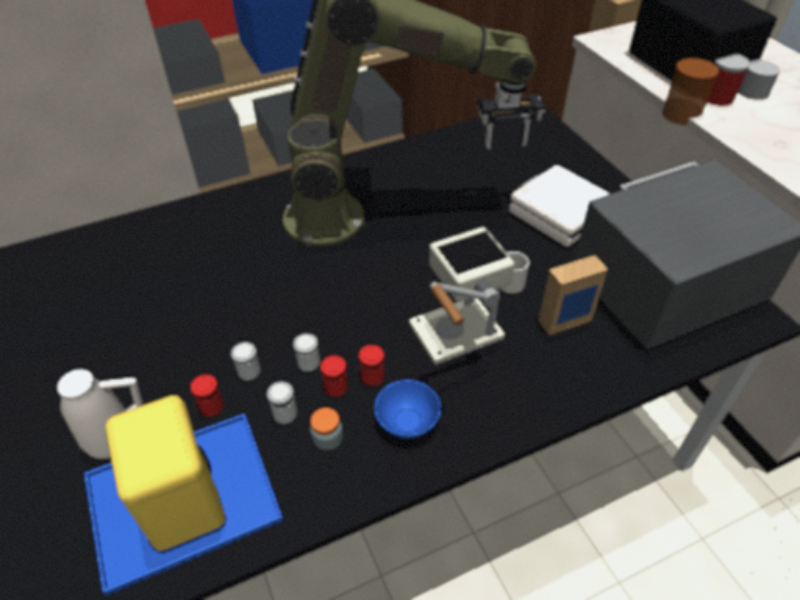

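View pics/top0.png

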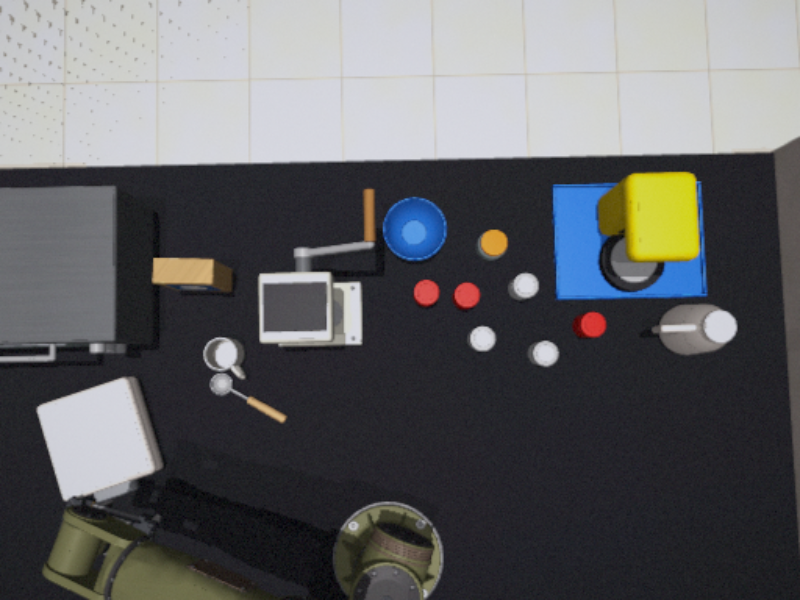

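```bash
python3 - <<'E'
from h import *
import pickle
s=pickle.load(open("scene.pkl","rb")); t=pickle.load(open("top.pkl","rb"))
k=512/800
a=cv2.resize(s["img"][205:285,135:215],(400,400),interpolation=cv2.INTER_CUBIC)
b=cv2.resize(t["img"][165:245,290:370],(400,400),interpolation=cv2.INTER_CUBIC)
c=cv2.resize(t["img"][165:235,160:240],(400,350),interpolation=cv2.INTER_CUBIC)
d=cv2.resize(s["img"][170:240,255:335],(400,350)[:2],interpolation=cv2.INTER_CUBIC)
im=np.zeros((600,800,3),np.uint8)
cv2.imwrite("pics/crop1.png",np.hstack([a,b])); 
cv2.imwrite("pics/crop2.png",np.hstack([c,d])[:, :])
hsv=cv2.cvtColor(t["img"],cv2.COLOR_BGR2HSV)
m=((hsv[...,2]>90)&(hsv[...,1]<60)).astype(np.uint8)
n,l,st,ce=cv2.connectedComponentsWithStats(m[:, :])
for i in range(1,n):
    x,y,w,h,A=st[i]
    if 30<A<6000 and 120<y<260 and 120<x<370: print("top",st[i],ce[i].round(1),onz(t,*ce[i],.078).round(4))
hs=cv2.cvtColor(t["img"],cv2.COLOR_BGR2HSV)
m=((hs[...,0]<18)&(hs[...,1]>100)&(hs[...,2]>60)).astype(np.uint8); m[:, :225]=0; m[:,245:]=0;m[160:]=0;m[:115]=0
ys,xs=np.nonzero(m); print("grip top",xs.min(),xs.max(),ys.min(),ys.max(),onz(t,xs.mean(),ys.mean(),.335), onz(t,xs.mean(),ys.min()-.5,.335),onz(t,xs.mean(),ys.max()+.5,.335))
E
```

```text
top [306 151  13  15  36] [309.6 160. ] [ 0.7135 -0.2405  0.078 ]
top [ 165  154   75   68 2100] [204. 193.] [0.6016 0.1449 0.078 ]
top [327 174  18  17 234] [335.8 182.5] [ 0.6294 -0.333   0.078 ]
top [301 208  17  17 221] [308.5 216.4] [ 0.5088 -0.2303  0.078 ]
top [130 216  27  27 380] [143.  227.7] [0.4814 0.3657 0.078 ]
top [341 218  17  17 225] [348.8 225.9] [ 0.4714 -0.3741  0.078 ]
top [134 239  25  17 194] [142.8 246.3] [0.4151 0.3666 0.078 ]
grip top 232 240 121 154 [0.75305288 0.01797952 0.335     ] [0.80491634 0.01698142 0.335     ] [0.69846658 0.01903001 0.335     ]
```

View pics/crop1.png

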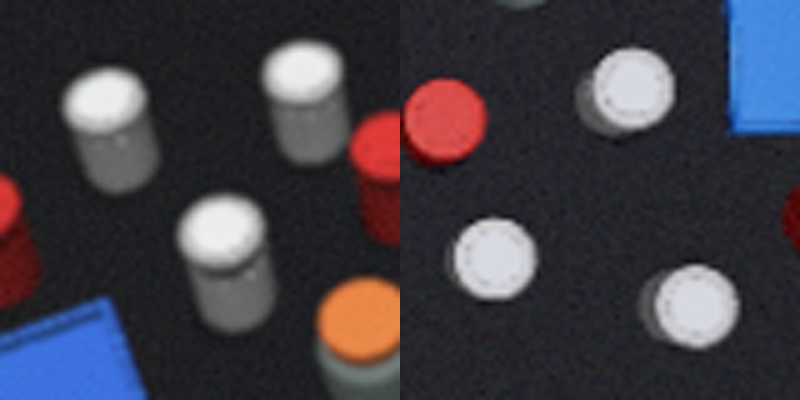

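View pics/crop2.png

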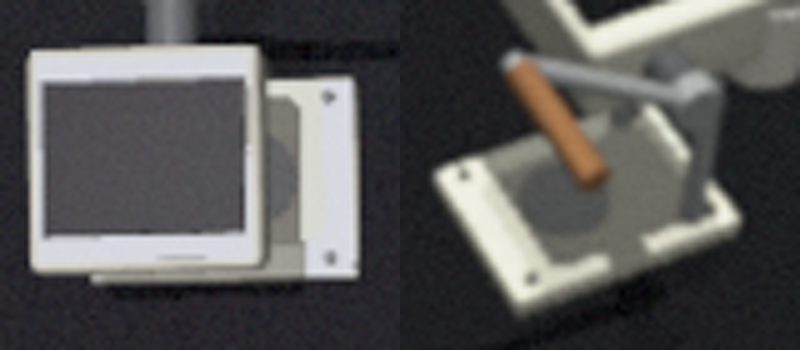

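```bash
python3 - <<'E'
from h import *
import pickle
s=pickle.load(open("scene.pkl","rb")); t=pickle.load(open("top.pkl","rb"))
hs=cv2.cvtColor(s["img"],cv2.COLOR_BGR2HSV)
def tri(p,q):
    o1,d1=ray(t,*p);o2,d2=ray(s,*q);d1/=np.linalg.norm(d1);d2/=np.linalg.norm(d2)
    a=np.linalg.lstsq(np.c_[d1,-d2],o2-o1,rcond=None)[0]
    A,B=o1+a[0]*d1,o2+a[1]*d2; return ((A+B)/2).round(4),np.linalg.norm(A-B).round(4)
for n,p,x0,y0 in (("A",(348.8,225.9),140,212),("B",(308.5,216.4),180,206),("C",(335.8,182.5),165,238)):
    m=(hs[y0:y0+30,x0:x0+30,2]>175)&(hs[y0:y0+30,x0:x0+30,1]<60); ys,xs=np.nonzero(m)
    q=((xs.min()+xs.max())/2+x0,(ys.min()+ys.max())/2+y0); print(n,m.sum(),q,tri(p,q))
    # vertical extent of the can in scene: column profile
    cx=int(round(q[0])); print(s["img"][y0+5:y0+48,cx+2,1])
f=lambda x,y:(160+x/5-.4,165+y/5-.4)
for nm,P,z in (("plate FR",f(356,78),.022),("plate FL",f(358,278),.022),("head FR",f(264,46),.274),("head FL",f(262,270),.274),("head BR",f(30,50),.274),("head BL",f(33,270),.274)):
    print(nm,onz(t,*P,z).round(4))
E
```

```text
A 114 (np.float64(155.5), np.float64(225.0)) (array([ 0.4718, -0.3737,  0.0752]), np.float64(0.0023))
[ 28  75 152 201 229 236 238 235 237 234 225 205 179 137 102 115 113 105
 104 104 107 106 107 106 105 100  72  36  27  28  28  28  34  23  31  36
  26  28  28  33  31  31  31]
B 110 (np.float64(195.0), np.float64(219.0)) (array([ 0.5091, -0.2296,  0.0768]), np.float64(0.0017))
[ 30  41 103 176 223 234 237 236 236 236 232 208 188 170 127  97 109 116
 109 105 106 107 111 109 109 101  73  39  26  30  32  29  31  29  27  30
  29  31  33  32  29  33  31]
C 135 (np.float64(178.5), np.float64(250.5)) (array([ 0.6286, -0.3315,  0.0861]), np.float64(0.0002))
[ 67 136 194 230 236 237 237 238 237 238 236 226 210 189 145  94  61  71
 106 111 107 107 108 106 106 104 103  85  56  32  29  29  32  33  26  32
  31  31  33  33  33  34  34]
plate FR [0.6518 0.0497 0.022 ]
plate FL [0.5023 0.0509 0.022 ]
head FR [0.6474 0.0974 0.274 ]
head FL [0.5041 0.1009 0.274 ]
head BR [0.6481 0.2473 0.274 ]
head BL [0.5073 0.2464 0.274 ]
```

Top/scene views: the candidates are three grey canisters. A is at scene(155,225), B at scene(195,219) and C at scene(178,250). The triangulated lid heights are 75, 77 and 86 mm, and only C shows the dark neck band in the enlarged crop, so C at about (0.629,-0.332) is the one meant. The press pad is at about (0.578,0.131) with yaw of about 89°, and the plate, head and grip agree within 4 mm.

```bash
cat >> h.py <<'E'
def pose(g,az,tilt,s=1,back=0.):
    a,t=np.radians([az,tilt]); z=np.array([np.sin(t)*np.cos(a),np.sin(t)*np.sin(a),-np.cos(t)])
    y=s*np.array([-np.sin(a),np.cos(a),0]); R=np.c_[np.cross(y,z),y,z]
    return np.array(g)-(ctrl.tcp_to_grasp+back)*z,R
def cur():
    o=ctrl.get_obs(); return o["ee_pos"],Rot.from_euler("xyz",o["eef_rot"]).as_matrix(),o
def row(P,R,fr=None):
    p0,R0=fr if fr else cur()[:2]
    return np.r_[R0.T@(P-p0)*100,Rot.from_matrix(R0.T@R).as_rotvec()].round(3).tolist()
def grasp():
    p,R,o=cur(); return p+R[:,2]*ctrl.tcp_to_grasp
E
python3 - <<'E'
from h import *
import pickle
t=pickle.load(open("top.pkl","rb")); k=.64
for n,u,v,z in (("jar",493,243,.075),("redD",467,295,.08),("redE",426,293,.08),("redF",592,324,.08),("bowl",415,230,.06)): print(n,onz(t,u*k,v*k,z).round(3))
print(onz(t,335.8,182.5,.088))
p0,R0,_=cur()
for s in (1,-1):
    A=pose((.36,.05,.24),0,10,s); B=pose((.629,-.331,.040),-28,36,s,.13)
    print(s,row(*A),row(*B,A), B[0])
E
```

```text
jar [ 0.73  -0.263  0.075]
redD [ 0.609 -0.198  0.08 ]
redE [ 0.616 -0.104  0.08 ]
redF [ 0.536 -0.485  0.08 ]
bowl [ 0.767 -0.082  0.06 ]
[ 0.62838109 -0.33127103  0.088     ]
1 [-29.968, -40.605, -1.31, -0.027, -0.173, -0.296] [-11.514, -29.535, 14.88, 0.193, -0.445, 0.454] [ 0.4679075  -0.2453456   0.29111888]
-1 [-29.968, -40.605, -1.31, -0.248, 0.039, 2.835] [11.514, 29.535, 14.88, -0.193, 0.445, 0.454] [ 0.4679075  -0.2453456   0.29111888]
```

```bash
python3 -m jog '[[-5,-3,-3,-0.03,0,0.15],[-10,-6,-5,-0.06,0,0.3],[-14,-11,-5,-0.1,0,0.45],[-18,-16,-5,-0.1,0,0.6],[-22,-21,-4,-0.12,0,0.75],[-26,-26,-3,-0.14,0,0.9],[-29,-31,-2,-0.15,0,1.05],[-30,-36,-1.5,-0.15,0,1.2]]' 82 25
python3 - <<'E'
from h import *
A=pose((.36,.05,.24),0,10,-1); B=pose((.629,-.331,.040),-28,36,-1,.13)
print(cur()[2]["qpos"],grasp()); print(row(*A)); print(row(*B)); print(row(*B,A))
E
```

```text
time_s: 0.9
ee_pos: [0.3276, 0.1786, 0.4303]
eef_rot: [3.024, -0.079, 1.655]
force: [1.1, -0.2, 0.5]
grip_width: 0.0771
grip_force: 0.0
[ 0.39330514 -0.1560355   1.95072141  0.04207689  1.21105379  0.30183861] [0.3474592  0.19452943 0.2517004 ]
[-12.883, -0.992, 0.127, -0.12, -0.024, 1.641]
[-44.389, 9.132, 11.579, -0.676, 0.198, 2.027]
[11.514, 29.535, 14.88, -0.193, 0.445, 0.454]
```

```bash
python3 -m jog '[[-6,0,0,0,0,0.14],[-11,1,1,-0.06,0.02,0.28],[-16,2,2,-0.12,0.04,0.42],[-21,3,3,-0.18,0.06,0.55],[-26,4,4,-0.24,0.08,0.7],[-31,5,5,-0.3,0.1,0.83],[-36,6,6,-0.35,0.11,0.97],[-40,7.5,8,-0.4,0.12,1.1]]'
python3 - <<'E'
from h import *
B=pose((.629,-.331,.040),-28,36,-1,.13)
print(cur()[2]["qpos"],grasp()); print(row(*B))
E
```

```text
time_s: 1.7
ee_pos: [0.4391, -0.1912, 0.3356]
eef_rot: [2.886, -0.437, 0.569]
force: [0.9, 0.3, 0.9]
grip_width: 0.0772
grip_force: 0.0
[-0.52424439  0.15977681  1.88796187  0.39771131  0.69304285  0.27837232] [ 0.52590535 -0.18982442  0.17751019]
[-2.326, 4.951, 5.249, -0.301, 0.055, 0.919]
```

```bash
python3 -m jog '[[-0.5,0.8,0.5,-0.05,0.01,0.14],[-1,1.5,1.2,-0.1,0.02,0.28],[-1.4,2.4,2,-0.14,0.03,0.42],[-1.8,3.2,3,-0.19,0.04,0.56],[-2,4,4,-0.23,0.04,0.7],[-2.3,4.6,5,-0.28,0.05,0.84],[-2.33,4.95,5.25,-0.3,0.055,0.92],[-2.33,4.95,5.25,-0.3,0.055,0.92]]'
python3 - <<'E'
from h import *
import pickle
B=pose((.629,-.331,.040),-28,36,-1,.13)
print(cur()[2]["qpos"],grasp()); print(row(*B))
c=ctrl.camera("wrist"); pickle.dump(c,open("w1.pkl","wb"))
im=cv2.resize(c["img"],(800,600))
for z in (.088,.0): 
    u=proj(c,(.629,-.331,z)); print(u); cv2.circle(im,tuple(int(x*1.5625) for x in u),4,(0,255,0),-1)
cv2.imwrite("pics/w1.png",im)
E
```

```text
time_s: 2.5
ee_pos: [0.4682, -0.2428, 0.2904]
eef_rot: [-3.141, -0.625, -0.484]
force: [-0.3, -0.0, 0.3]
grip_width: 0.0771
grip_force: 0.0
[-0.55334709  0.31183268  1.83091615  0.11138978  0.37740506  1.41071855] [ 0.56167712 -0.29181384  0.14406225]
[0.115, 0.242, -0.007, -0.003, 0.004, 0.004]
[258.06738878 167.16829154]
[257.43408399 202.06769159]
```

View pics/w1.png

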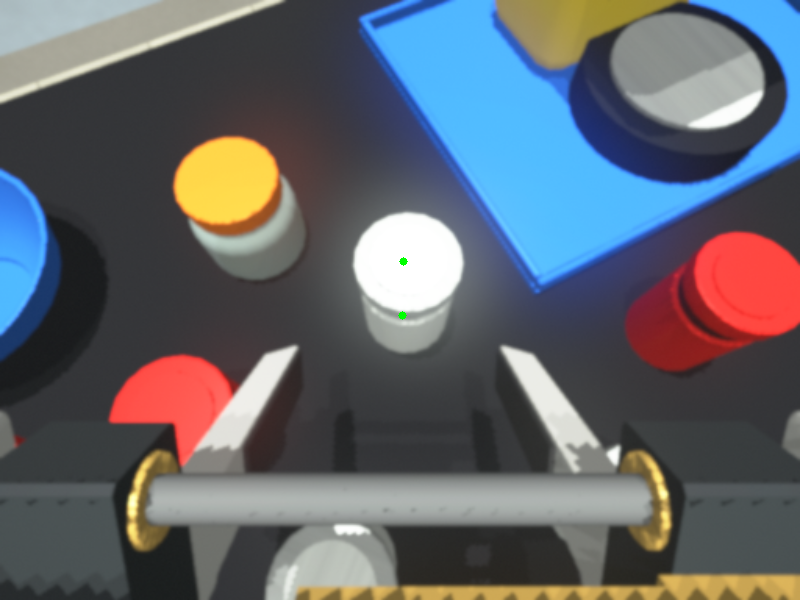

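```bash
python3 - <<'E'
from h import *
import pickle
c=pickle.load(open("w1.pkl","rb")); s=pickle.load(open("scene.pkl","rb"))
print(ray(c,256,192)[0])
g=lambda i:cv2.resize(np.clip(i.astype(float)**.8*2.0,0,255).astype(np.uint8),(400,400),interpolation=cv2.INTER_CUBIC)
a=cv2.resize(c["img"][130:230,210:310],(400,400),interpolation=cv2.INTER_CUBIC)
cv2.imwrite("pics/w1c.png",np.hstack([a,cv2.resize(c["img"][130:250,392:512],(400,400),interpolation=cv2.INTER_CUBIC)]))
print(c["img"][165:230:1,258].mean(1).astype(int))
for nm,X in (("can",(.6284,-.3313)),("red",(.536,-.485))):
    print(nm,[proj(c,(*X,z)).round(1).tolist() for z in (0,.062,.074,.088)])
E
```

```text
[ 0.53247557 -0.27774645  0.3189489 ]
[255 255 255 255 255 255 255 255 255 255 255 255 255 255 255 255 255 255
 255 255 255 255 255 251 249 254 254 255 255 255 254 254 252 242 199 157
 145 145 150 171 204 222 219 192 171 165 166 166 165 165 165 164 162 162
 161 162 161 159 158 150 129  96  74  73  76]
can [[257.9, 202.4], [258.4, 180.0], [258.6, 174.6], [258.7, 167.6]]
red [[424.2, 211.3], [459.8, 190.5], [468.5, 185.4], [479.6, 178.9]]
```

View pics/w1c.png

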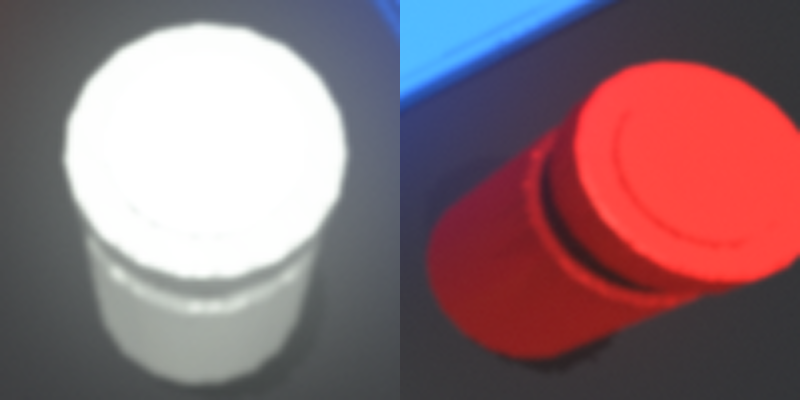

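The close crop shows a wide neck gap between C's lid and body rim, so the lid is proud. The can sits about 2 mm right of the prediction, so I'm going in along the tool axis.

```bash
python3 - <<'E'
from h import *
print(row(*pose((.6275,-.333,.038),-28,36,-1,.0)))
E
```

```text
[0.005, 0.555, 13.17, -0.004, 0.003, 0.007]
```

```bash
python3 -m jog '[[0,0.3,3,0,0,0],[0,0.4,6,0,0,0],[0,0.4,9,0,0,0],[0,0.4,11.5,0,0,0],[0,0.4,13.1,0,0,0],[0,0.4,13.1,0,0,0]]'
python3 - <<'E'
from h import *
print(grasp(),row(*pose((.6275,-.333,.038),-28,36,-1,.0)))
E
```

```text
time_s: 3.15
ee_pos: [0.5343, -0.2817, 0.1832]
eef_rot: [3.14, -0.623, -0.479]
force: [-0.3, 0.3, -0.5]
grip_width: 0.0776
grip_force: 0.0
[ 0.62760638 -0.33046139  0.03673437] [0.067, 0.154, -0.039, -0.004, 0.005, 0.008]
```

```bash
python3 -m jog '[[0,0.15,0,0,0,0],[0,0.15,0,0,0,0],[0,0.15,0,0,0,0],[0,0.15,0,0,0,0],[0,0.15,0,0,0,0],[0,0.15,0,0,0,0],[0,0.15,0,0,0,0]]' 50 25
python3 - <<'E'
from h import *
p,R,o=cur(); print(grasp(),o["qpos"])
up=(p+[0,0,.15],R); print("up",row(*up))
# waypoint in front of press: az 89, tilt 38, in front .15 and up
D=pose((.576,-.03,.15),89,36,-1); print("D",D[0],row(*D,up))
E
```

```text
time_s: 3.85
ee_pos: [0.5335, -0.2831, 0.186]
eef_rot: [3.141, -0.627, -0.482]
force: [-6.8, 3.8, 8.0]
grip_width: 0.0556
grip_force: 25.0
[ 0.62733519 -0.33228563  0.03997261] [-0.55341347  0.62263277  1.65572206  0.17483189  0.24056634  1.34278286]
up [8.805, 0.008, -12.143, 0.0, 0.0, 0.0]
D [ 0.57414941 -0.13602031  0.29594667] [-4.955, -14.919, 1.347, 1.196, 0.001, -1.647]
```

```bash
python3 -m jog '[[1,0,-1.4,0,0,0],[3,0,-4.1,0,0,0],[5,0,-7,0,0,0],[7,0,-9.7,0,0,0],[8.8,0,-12.1,0,0,0],[8.8,0,-12.1,0,0,0]]' 
python3 -m jog '[[-0.4,-1,0.1,0.085,0,-0.117],[-0.8,-2,0.2,0.17,0,-0.234],[-1.2,-3,0.3,0.255,0,-0.35],[-1.6,-4,0.4,0.34,0,-0.47],[-2,-5.5,0.5,0.425,0,-0.585],[-2.4,-7,0.6,0.51,0,-0.7],[-2.9,-8.5,0.8,0.6,0,-0.82],[-3.3,-10,0.9,0.68,0,-0.93]]'
python3 - <<'E'
from h import *
p,R,o=cur(); print(grasp(),o["qpos"])
D=pose((.576,-.03,.15),89,36,-1); print("D",D[0],row(*D))
E
```

```text
time_s: 4.45
ee_pos: [0.5341, -0.2833, 0.3389]
eef_rot: [3.141, -0.633, -0.481]
force: [0.6, -0.2, -2.2]
grip_width: 0.0555
grip_force: 25.0
time_s: 5.25
ee_pos: [0.561, -0.1841, 0.3058]
eef_rot: [-3.133, -0.628, 0.67]
force: [0.2, -0.3, -3.1]
grip_width: 0.0557
grip_force: 25.0
[ 0.6430932  -0.11701669  0.15976322] [-0.44356049  0.45620502  1.58279338  0.71719763  0.94025377  0.06638421]
D [ 0.57414941 -0.13602031  0.29594667] [2.671, -2.922, 3.176, 0.511, -0.003, -0.714]
```

```bash
python3 -m jog '[[0.4,-0.5,0.5,0.08,0,-0.115],[0.8,-1,1,0.16,0,-0.23],[1.3,-1.5,1.6,0.25,0,-0.345],[1.8,-2,2.2,0.33,0,-0.46],[2.3,-2.5,2.8,0.41,0,-0.575],[2.67,-2.92,3.17,0.51,0,-0.714],[2.67,-2.92,3.17,0.51,0,-0.714],[2.67,-2.92,3.17,0.51,0,-0.714]]'
python3 - <<'E'
from h import *
import pickle
p,R,o=cur(); print(grasp(),o["qpos"])
D=pose((.576,-.03,.15),89,36,-1); print("D",D[0],row(*D))
c=ctrl.camera("wrist"); pickle.dump(c,open("w2.pkl","wb")); cv2.imwrite("pics/w2.png",cv2.resize(c["img"],(800,600)))
print(proj(c,(.578,.131,.03)))
E
```

```text
time_s: 6.05
ee_pos: [0.5746, -0.1369, 0.297]
eef_rot: [3.139, -0.63, 1.546]
force: [-0.2, -0.8, -2.3]
grip_width: 0.0556
grip_force: 25.0
[ 0.57777142 -0.03072475  0.15117674] [-0.36347584  0.53097571  1.49184539  0.60103484  1.39016782 -0.53146828]
D [ 0.57414941 -0.13602031  0.29594667] [0.007, -0.047, 0.135, 0.007, -0.001, -0.006]
[251.04324079 124.4572483 ]
```

View pics/w2.png

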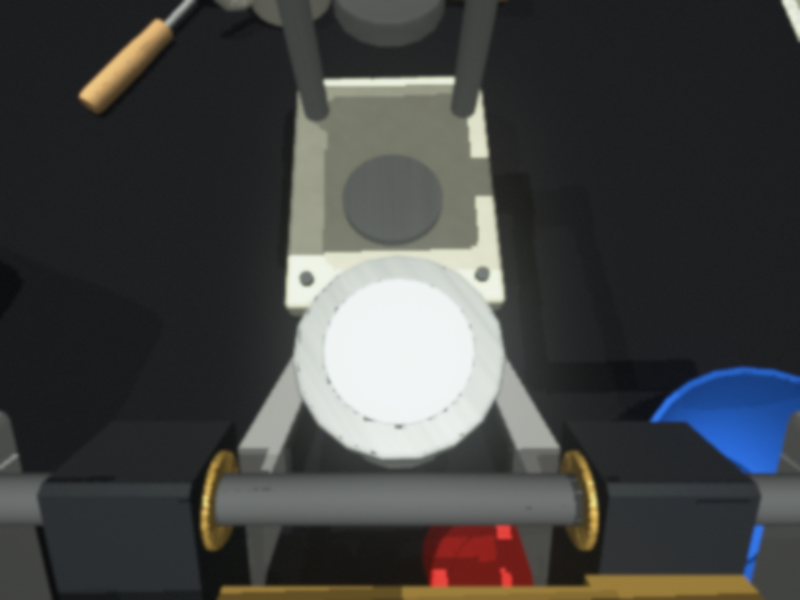

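```bash
python3 - <<'E'
from h import *
import pickle
c=pickle.load(open("w2.pkl","rb")); k=.64
for n,u,v,z in (("pad",392.5,196,.03),("padL",343,196,.03),("padR",442,196,.03),("padT",392.5,154.5,.03),("plateFL",287,304,.022),("plateFR",504,299,.022),("lidC",399,350,.111+.088),("bl",301,80,.022),("br",481,78,.022)): print(n,onz(c,u*k,v*k,z).round(4))
p,R,o=cur(); print("can bottom z", grasp()[2]-.04)
can=grasp()+[0,0,0]
for x,y,z in ((.578,.131,.105),(.578,.131,.072)):
    print(row(*pose((x,y,z),89,36,-1)))
E
```

```text
pad [0.5781 0.1297 0.03  ]
padL [0.5428 0.1306 0.03  ]
padR [0.6135 0.1288 0.03  ]
padT [0.579  0.1657 0.03  ]
plateFL [0.5055 0.052  0.022 ]
plateFR [0.6516 0.0519 0.022 ]
lidC [ 0.5775 -0.0301  0.199 ]
bl [0.5062 0.2474 0.022 ]
br [0.6532 0.2461 0.022 ]
can bottom z 0.1114764410358631
[10.366, -0.302, 13.283, 0.008, -0.001, -0.007]
[8.423, -0.311, 15.95, 0.008, -0.001, -0.007]
```

```bash
python3 - <<'E'
from h import *
for g in ((.578,.04,.10),(.578,.130,.085),(.578,.130,.071)):
    print(row(*pose(g,89,36,-1)))
E
```

```text
[2.718, -0.052, 8.332, 0.008, -0.001, -0.007]
[9.108, -0.305, 14.841, 0.008, -0.001, -0.007]
[8.283, -0.308, 15.972, 0.008, -0.001, -0.007]
```

```bash
python3 -m jog '[[1,0,3,0,0,0],[2,0,6,0,0,0],[2.9,-0.05,8.4,0,0,0],[4.8,-0.1,10.4,0,0,0],[6.6,-0.2,12.2,0,0,0],[8,-0.25,13.6,0,0,0],[9,-0.3,14.7,0.005,0,-0.005],[9.1,-0.3,14.8,0.008,0,-0.007]]'
python3 - <<'E'
from h import *
print(grasp(),cur()[2]["force"])
print(row(*pose((.578,.130,.0705),89,36,-1)))
E
```

```text
time_s: 6.9
ee_pos: [0.5755, 0.0248, 0.2316]
eef_rot: [3.141, -0.629, 1.558]
force: [-0.4, -0.3, -2.3]
grip_width: 0.0557
grip_force: 25.0
[0.57701818 0.13101144 0.08578883] [-0.42102323 -0.31288837 -2.30715992]
[-0.96, 0.062, 1.177, -0.002, -0.001, 0.004]
```

```bash
python3 -m jog '[[-0.2,0,0.25,0,0,0],[-0.4,0,0.5,0,0,0],[-0.6,0.03,0.75,0,0,0],[-0.8,0.05,1,0,0,0],[-0.88,0.05,1.1,0,0,0],[-0.93,0.05,1.16,0,0,0],[-0.95,0.05,1.18,0,0,0],[-0.95,0.05,1.18,0,0,0]]'
python3 - <<'E'
from h import *
print(grasp(),cur()[2]["force"])
print(row(*pose((.578,.130,.0700),89,36,-1)))
E
```

```text
time_s: 7.7
ee_pos: [0.5763, 0.0231, 0.2169]
eef_rot: [3.14, -0.629, 1.559]
force: [0.4, 1.0, -2.6]
grip_width: 0.0557
grip_force: 25.0
[0.57789136 0.12932967 0.07111786] [ 0.35443683  1.0033436  -2.60016324]
[0.009, -0.015, 0.13, -0.001, -0.001, 0.004]
```

```bash
python3 -m jog '[[-0.03,0,0.04,0,0,0],[-0.06,0,0.08,0,0,0],[-0.06,0,0.08,0,0,0]]'; python3 -m jog '[[-0.03,0,0.04,0,0,0],[-0.06,0,0.08,0,0,0],[-0.06,0,0.08,0,0,0]]'
```

```text
time_s: 8.0
ee_pos: [0.5763, 0.0232, 0.2158]
eef_rot: [3.14, -0.629, 1.558]
force: [-0.0, 0.6, -2.7]
grip_width: 0.0554
grip_force: 25.0
time_s: 8.3
ee_pos: [0.5763, 0.0231, 0.2156]
eef_rot: [3.14, -0.63, 1.559]
force: [-3.5, -1.5, 6.6]
grip_width: 0.0556
grip_force: 25.0
```

```bash
python3 -m jog '[[0.03,0,-0.04,0,0,0],[0.03,0,-0.04,0,0,0]]' - 5; python3 -m jog '[[0,0,0,0,0,0],[0,0,0,0,0,0],[0,0,0,0,0,0],[0,0,0,0,0,0],[0,0,0,0,0,0]]' 80 
python3 - <<'E'
from h import *
import pickle
c=ctrl.camera("wrist"); pickle.dump(c,open("w3.pkl","wb"))
k=1.5625; im=cv2.resize(c["img"],(800,600))
u=proj(c,(.578,.130,.118)); cv2.circle(im,tuple(int(x*k) for x in u),4,(0,0,255),-1)
s=ctrl.camera("scene")["img"][150:240,245:350]; 
im[:300,:350]=cv2.resize(s,(350,300),interpolation=cv2.INTER_CUBIC)
cv2.imwrite("pics/w3.png",im); print(grasp(),u*k)
E
```

```text
time_s: 8.5
ee_pos: [0.5763, 0.0232, 0.2156]
eef_rot: [3.14, -0.63, 1.559]
force: [-2.1, -0.3, 1.8]
grip_width: 0.0562
grip_force: 5.0
time_s: 9.0
ee_pos: [0.5763, 0.0231, 0.2154]
eef_rot: [3.14, -0.629, 1.558]
force: [0.4, 0.6, 0.4]
grip_width: 0.0754
grip_force: 0.0
[0.57785629 0.12931381 0.06952471] [400.4730071  349.18030182]
```

View pics/w3.png

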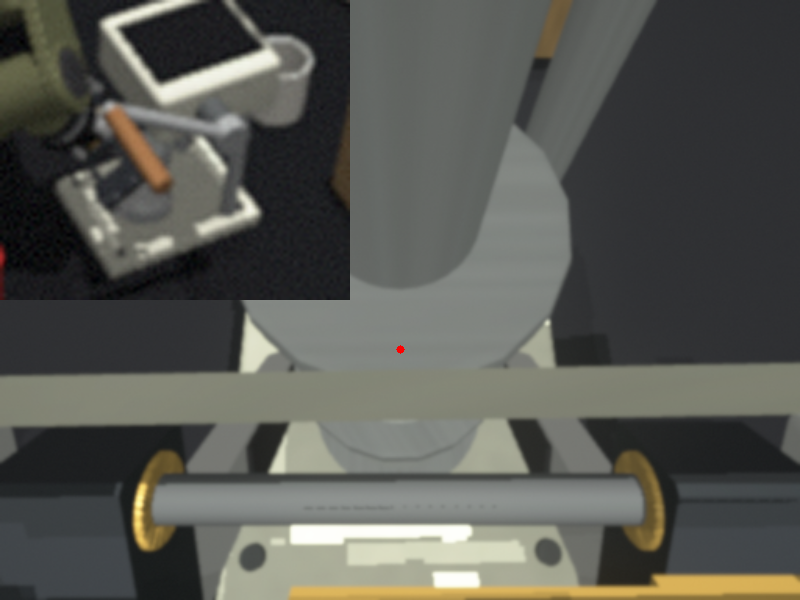

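```bash
python3 -m jog '[[0,0,-1,0,0,0],[0,0,-3,0,0,0],[0,0,-5.5,0,0,0],[0,0,-8.5,0,0,0],[0,0,-11.5,0,0,0],[0,0,-14.5,0,0,0],[0,0,-17,0,0,0],[0,0,-17,0,0,0]]' 
python3 - <<'E'
from h import *
import pickle
c=ctrl.camera("wrist"); pickle.dump(c,open("w4.pkl","wb"))
k=1.5625; im=cv2.resize(c["img"],(800,600))
u=proj(c,(.578,.130,.118)); cv2.circle(im,tuple(int(x*k) for x in u),3,(0,0,255),-1)
cv2.imwrite("pics/w4.png",im); p,R,o=cur();print(grasp(),u*k,o["qpos"])
up=(p+[0,-.02,.17],R); print("up",row(*up)); L=pose((.747,.018,.335),0,28,-1,.09); print(L[0],row(*L,up))
E
```

```text
time_s: 9.9
ee_pos: [0.5748, -0.0786, 0.356]
eef_rot: [3.134, -0.628, 1.56]
force: [-0.1, 0.5, 0.1]
grip_width: 0.0753
grip_force: 0.0
[0.5767039  0.02843201 0.20803138] [396.26010438 249.23953275] [-0.26806568  0.4371607   1.48841068  0.6140608   1.42502874 -0.41216871]
up [8.381, 0.089, -14.925, 0.0, 0.0, 0.0]
[0.62005489 0.018      0.57374903] [12.327, 4.39, 2.824, -0.823, -0.113, 1.322]
```

View pics/w4.png

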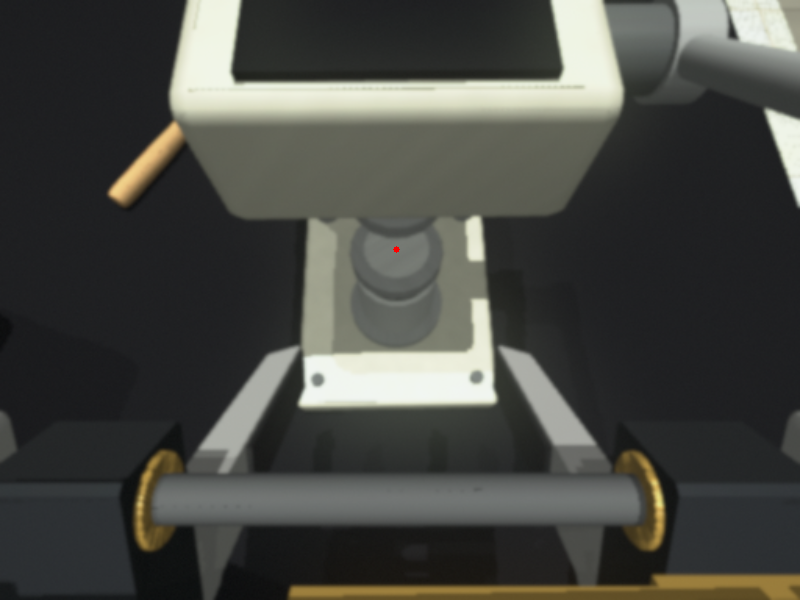

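The canister stands upright on the pad with its lid centre at (396,252), against (396,249) for a perfect placing. That is within about 2 mm, so now for the lever.

```bash
python3 -m jog '[[2,0,-3.5,0,0,0],[4,0,-7,0,0,0],[6,0,-10.5,0,0,0],[8.3,0,-14.8,0,0,0],[8.3,0,-14.8,-0.08,-0.01,0.12],[8.4,0,-14.8,-0.15,-0.02,0.24],[8.5,0,-14.9,-0.22,-0.03,0.36],[8.5,0,-15,-0.3,-0.04,0.48]]' 60 30
python3 - <<'E'
from h import *
p,R,o=cur();print(grasp(),o["qpos"])
L=pose((.747,.018,.335),0,28,-1,.09); print(L[0],row(*L))
E
```

```text
time_s: 10.75
ee_pos: [0.5746, -0.0959, 0.5227]
eef_rot: [-3.108, -0.58, 0.969]
force: [-0.2, -0.5, -0.4]
grip_width: 0.0562
grip_force: 0.0
[ 0.62563082 -0.01102917  0.37194845] [-0.29390774  0.28949665  1.29120349  0.56798197  1.42770814  0.25348467]
[0.62005489 0.018      0.57374903] [12.803, -2.63, 2.383, -0.525, -0.071, 0.836]
```

```bash
python3 -m jog '[[2,-0.4,-0.5,-0.08,-0.01,0.12],[4,-0.8,-0.5,-0.15,-0.02,0.24],[6,-1.2,0,-0.22,-0.03,0.36],[8.5,-1.8,0.8,-0.3,-0.04,0.48],[11,-2.3,1.6,-0.38,-0.05,0.6],[12.8,-2.6,2.4,-0.45,-0.06,0.72],[12.8,-2.6,2.4,-0.525,-0.07,0.836],[12.8,-2.6,2.4,-0.525,-0.07,0.836]]'
python3 - <<'E'
from h import *
import pickle
p,R,o=cur();print(grasp(),o["qpos"])
L=pose((.747,.018,.335),0,28,-1,.09); print(L[0],row(*L))
c=ctrl.camera("wrist"); pickle.dump(c,open("w5.pkl","wb"))
k=1.5625; im=cv2.resize(c["img"],(800,600))
for x in (.70,.753,.805):
    u=proj(c,(x,.018,.335)); print(u); cv2.circle(im,tuple(int(x*k) for x in u),3,(0,255,0),-1)
cv2.imwrite("pics/w5.png",im)
hs=cv2.cvtColor(c["img"],cv2.COLOR_BGR2HSV); m=((hs[...,0]<18)&(hs[...,1]>110)).astype(np.uint8)
n,l,st,ce=cv2.connectedComponentsWithStats(m)
for i in range(1,n):
    if st[i][4]>150: print(st[i],ce[i],onz(c,*ce[i],.335))
E
```

```text
time_s: 11.55
ee_pos: [0.6198, 0.019, 0.5734]
eef_rot: [3.141, -0.489, 0.006]
force: [-0.0, -0.5, -0.6]
grip_width: 0.0565
grip_force: 0.0
[0.70453104 0.01937926 0.41417073] [-0.03030436  0.32691233  1.12258181  0.01752025  1.20333772  1.5326676 ]
[0.62005489 0.018      0.57374903] [0.039, 0.1, -0.016, -0.002, -0.0, 0.005]
[255.61108561 258.83118374]
[255.88667959 195.13103601]
[256.13389135 137.9910903 ]
[ 244  137   26  125 3070] [256.6771987  200.35960912] [0.74846479 0.01731119 0.335     ]
[ 405  223   42   41 1302] [426.15284178 242.74039939] [ 0.71361685 -0.12200799  0.335     ]
```

View pics/w5.png

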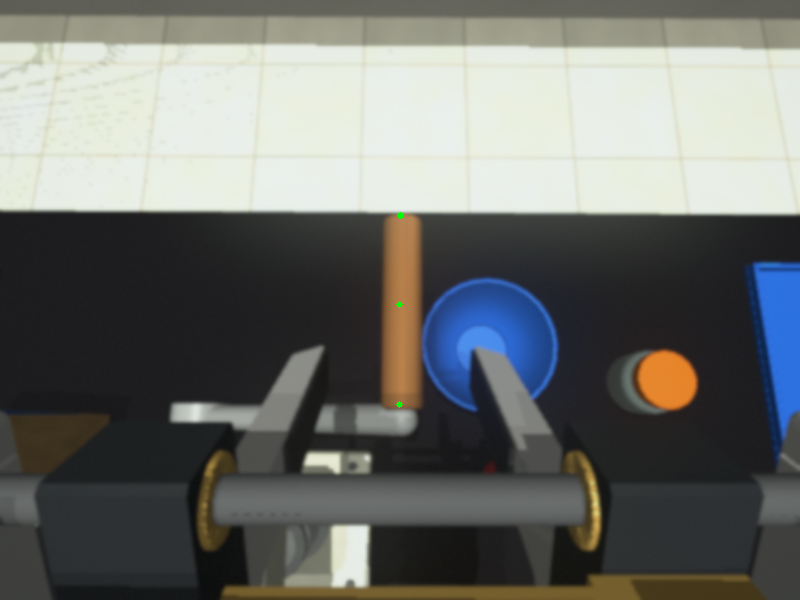

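```bash
python3 -m jog '[[0,0.1,2,0,0,0],[0,0.1,4.5,0,0,0],[0,0.1,7,0,0,0],[0,0.1,9,0,0,0],[0,0.1,9.2,0,0,0],[0,0.1,9.2,0,0,0]]'
python3 -m jog '[[0,0,0,0,0,0],[0,0,0,0,0,0],[0,0,0,0,0,0],[0,0,0,0,0,0],[0,0,0,0,0,0],[0,0,0,0,0,0]]' 5 45
python3 - <<'E'
from h import *
p,R,o=cur(); g=grasp(); print(g)
hy,hz=.160,.235
r=175e-3
for th in (0,.1,.2,.3,.4,.5,.6,.7,.8,.9,.95,1.0,1.04,1.08):
    e=np.radians(35)-th; d=np.array([0,-r*np.cos(e)+r*np.cos(np.radians(35)),r*np.sin(e)-r*np.sin(np.radians(35))])
    print(th,(g[1:]+d[1:]).round(4),(R.T@d*100).round(2))
E
```

```text
time_s: 12.2
ee_pos: [0.6628, 0.0166, 0.4938]
eef_rot: [3.141, -0.491, 0.007]
force: [0.2, 0.2, 0.4]
grip_width: 0.0565
grip_force: 0.0
time_s: 12.8
ee_pos: [0.6627, 0.0171, 0.494]
eef_rot: [3.142, -0.491, 0.006]
force: [-1.7, 2.9, 1.2]
grip_width: 0.021
grip_force: 45.0
[0.74780838 0.01760519 0.33497284]
0 [0.0176 0.335 ] [0. 0. 0.]
0.1 [0.0083 0.3202] [-0.7   0.93  1.3 ]
0.2 [0.0005 0.3045] [-1.45  1.71  2.68]
0.3 [-0.0057  0.2881] [-2.22  2.33  4.12]
0.4 [-0.0102  0.2712] [-3.02  2.78  5.61]
0.5 [-0.013  0.254] [-3.84  3.06  7.13]
0.6 [-0.014   0.2365] [-4.66  3.16  8.67]
0.7 [-0.0133  0.219 ] [-5.49  3.1  10.21]
0.8 [-0.0109  0.2017] [-6.3   2.85 11.74]
0.9 [-0.0068  0.1847] [-7.1   2.44 13.24]
0.95 [-0.0041  0.1764] [-7.49  2.17 13.98]
1.0 [-0.001   0.1682] [-7.88  1.86 14.7 ]
1.04 [0.0018 0.1618] [-8.18  1.58 15.27]
1.08 [0.0049 0.1555] [-8.48  1.27 15.82]
```

```bash
python3 -m jog '[[-0.35,0.47,0.65,0,0,0],[-0.7,0.93,1.3,0,0,0],[-1.07,1.33,1.98,0,0,0],[-1.45,1.71,2.68,0,0,0],[-1.83,2.03,3.4,0,0,0],[-2.22,2.33,4.12,0,0,0],[-2.62,2.57,4.86,0,0,0],[-3.02,2.78,5.61,0,0,0]]'
python3 - <<'E'
from h import *
g=grasp(); print(g, np.arctan2(g[2]-.235,.160-g[1]),np.hypot(g[2]-.235,.160-g[1]), np.radians(35)-np.arctan2(g[2]-.235,.160-g[1]))
E
```

```text
time_s: 13.6
ee_pos: [0.6625, -0.01, 0.4312]
eef_rot: [-3.14, -0.493, 0.006]
force: [-6.9, 10.5, 8.3]
grip_width: 0.0211
grip_force: 45.0
[ 0.74781488 -0.00912561  0.27222168] 0.21662951301074274 0.17317310775195063 0.39423572518727257
```

```bash
python3 -m jog '[[-0.41,0.15,0.76,0,0,0],[-0.82,0.28,1.52,0,0,0],[-1.23,0.34,2.29,0,0,0],[-1.64,0.38,3.06,0,0,0],[-2.05,0.36,3.83,0,0,0],[-2.47,0.32,4.6,0,0,0],[-2.88,0.21,5.37,0,0,0],[-3.28,0.07,6.13,0,0,0]]'
python3 - <<'E'
from h import *
g=grasp(); print(g, np.hypot(g[2]-.235,.160-g[1]), np.radians(35)-np.arctan2(g[2]-.235,.160-g[1]))
E
```

```text
time_s: 14.4
ee_pos: [0.6625, -0.0124, 0.3622]
eef_rot: [3.14, -0.493, 0.005]
force: [-11.8, -5.1, 12.8]
grip_width: 0.0209
grip_force: 45.0
[ 0.74799041 -0.01218289  0.2033027 ] 0.17507616988627536 0.7929178551105376
```

```bash
python3 -m jog '[[-0.4,-0.2,0.75,0,0,0],[-0.8,-0.41,1.5,0,0,0],[-1.19,-0.68,2.24,0,0,0],[-1.58,-0.99,2.96,0,0,0],[-1.81,-1.2,3.39,0,0,0],[-2.03,-1.43,3.81,0,0,0],[-2.03,-1.43,3.81,0,0,0],[-2.03,-1.43,3.81,0,0,0]]'
python3 - <<'E'
from h import *
g=grasp(); print(g, np.hypot(g[2]-.235,.160-g[1]), np.radians(35)-np.arctan2(g[2]-.235,.160-g[1]),cur()[2]["force"])
E
```

```text
time_s: 15.2
ee_pos: [0.6627, -0.0006, 0.318]
eef_rot: [3.137, -0.492, 0.004]
force: [-4.8, -21.6, 4.5]
grip_width: 0.0212
grip_force: 45.0
[ 0.74792081 -0.0010266   0.15900777] 0.17805725141403617 1.05180040548106 [ -4.76518864 -21.55654842   4.4945743 ]
```

```bash
python3 - <<'E'
from h import *
import pickle
for n in ("scene","top","wrist"):
    c=ctrl.camera(n); pickle.dump(c,open(n+"p.pkl","wb")); hs=cv2.cvtColor(c["img"],cv2.COLOR_BGR2HSV)
    m=((hs[...,0]<18)&(hs[...,1]>110)&(hs[...,2]>40)).astype(np.uint8)
    k,l,st,ce=cv2.connectedComponentsWithStats(m)
    print(n)
    for th in (.8,.9,1.0,1.05):
        e=np.radians(35)-th; P=[(x,.160-.175*np.cos(e),.235+.175*np.sin(e)) for x in (.70,.753,.805)]
        print(th,[proj(c,q).round(1).tolist() for q in P])
    for i in range(1,k):
        if st[i][4]>15: print(st[i],ce[i].round(1))
E
```

```text
scene
0.8 [[269.2, 213.8], [276.1, 224.7], [283.3, 235.9]]
0.9 [[270.1, 216.5], [277.1, 227.4], [284.2, 238.6]]
1.0 [[271.5, 219.0], [278.4, 229.8], [285.5, 240.9]]
1.05 [[272.4, 220.1], [279.3, 230.9], [286.3, 242.0]]
[ 93   0  59  25 965] [124.   9.]
[ 259    0  123   86 7116] [317.9  34.7]
[ 425   36   52   44 1282] [446.6  55.9]
[229 220  17  28 345] [237.7 232.3]
[276 222  13  21 118] [281.9 233.5]
[205 227  17  27 346] [213.6 239.4]
[121 239  22  28 375] [131.9 251.6]
[198 260  20  18 276] [207.4 268.3]
top
0.8 [[246.4, 160.1], [246.1, 144.5], [245.8, 129.3]]
0.9 [[245.3, 160.8], [244.9, 145.4], [244.6, 130.4]]
1.0 [[243.6, 161.6], [243.3, 146.3], [243.0, 131.4]]
1.05 [[242.7, 161.9], [242.3, 146.7], [242.0, 131.9]]
[240 132   7  17 107] [242.8 139.7]
[135 169  14  18 123] [141.6 177.4]
[264 179  17  18 223] [272.5 187. ]
[289 181  18  17 222] [298.1 188.7]
[367 199  22  17 257] [377.5 207.5]
wrist
0.8 [[280.5, 365.3], [278.5, 231.0], [276.8, 120.7]]
0.9 [[268.1, 353.4], [267.3, 234.7], [266.6, 135.4]]
1.0 [[255.0, 344.2], [255.2, 237.6], [255.4, 147.0]]
1.05 [[248.3, 340.4], [248.9, 238.9], [249.5, 152.0]]
[ 234  144   43  158 6183] [254.8 225.1]
[234 337  44  17 648] [256.3 344.2]
[433 372  45  12 359] [454.6 378.8]
```

```bash
python3 -m jog '[[0,0,0,0,0,0],[-0.1,0,0.2,0,0,0],[-0.2,0,0.4,0,0,0],[-0.3,0,0.55,0,0,0],[-0.3,0,0.55,0,0,0],[-0.3,0,0.55,0,0,0]]' - 60
python3 - <<'E'
from h import *
g=grasp(); o=cur()[2]; print(g,o["force"],o["moment"])
for n in ("top","wrist"):
    c=ctrl.camera(n); hs=cv2.cvtColor(c["img"],cv2.COLOR_BGR2HSV)
    m=((hs[...,0]<18)&(hs[...,1]>110)&(hs[...,2]>40)).astype(np.uint8)
    k,l,st,ce=cv2.connectedComponentsWithStats(m)
    for th in (.9,.95,1.0,1.05):
        e=np.radians(35)-th; print(n,th,[proj(c,(x,.160-.175*np.cos(e),.235+.175*np.sin(e))).round(1).tolist() for x in (.753,.805)])
    for i in range(1,k):
        if 234<=st[i][0]<=245 and st[i][4]>50: print(st[i],ce[i].round(1))
E
```

```text
time_s: 15.95
ee_pos: [0.6625, 0.0001, 0.3152]
eef_rot: [3.138, -0.496, 0.005]
force: [-27.7, -16.0, 29.1]
grip_width: 0.0208
grip_force: 60.0
[ 7.48255793e-01 -1.63354787e-04  1.56488696e-01] [-27.69701924 -16.03395798  29.14393468] [-2.39631396  2.18567164 -1.37518109]
top 0.9 [[244.9, 145.4], [244.6, 130.4]]
top 0.95 [[244.2, 145.9], [243.9, 130.9]]
top 1.0 [[243.3, 146.3], [243.0, 131.4]]
top 1.05 [[242.3, 146.7], [242.0, 131.9]]
[240 132   7  17 103] [242.5 140. ]
wrist 0.9 [[269.3, 234.7], [268.5, 134.0]]
wrist 0.95 [[263.1, 236.3], [262.8, 140.3]]
wrist 1.0 [[256.8, 237.8], [257.0, 146.0]]
wrist 1.05 [[250.4, 239.1], [250.9, 151.1]]
[ 234  144   43  158 6179] [254.8 225.2]
```

Under firm pull (about 29 N) the lever holds at about 1.0 rad, so the lid is home. Easing back slowly.

```bash
python3 -m jog '[[0.3,0,-0.55,0,0,0],[0.5,0.2,-0.9,0,0,0],[0.75,0.44,-1.4,0,0,0],[1.02,0.66,-1.9,0,0,0],[1.3,0.86,-2.42,0,0,0],[1.6,1.06,-2.98,0,0,0],[1.95,1.24,-3.65,0,0,0],[2.33,1.43,-4.36,0,0,0]]'
python3 -m jog '[[0.3,0.11,-0.57,0,0,0],[0.6,0.2,-1.15,0,0,0],[0.92,0.26,-1.73,0,0,0],[1.23,0.3,-2.3,0,0,0],[1.53,0.31,-2.88,0,0,0],[1.84,0.3,-3.45,0,0,0],[2.15,0.27,-4.03,0,0,0],[2.46,0.21,-4.61,0,0,0]]'
python3 - <<'E'
from h import *
g=grasp(); o=cur()[2]; print(g,o["force"],o["moment"])
for n in ("top","wrist"):
    c=ctrl.camera(n); hs=cv2.cvtColor(c["img"],cv2.COLOR_BGR2HSV)
    m=((hs[...,0]<18)&(hs[...,1]>110)&(hs[...,2]>40)).astype(np.uint8)
    k,l,st,ce=cv2.connectedComponentsWithStats(m)
    for th in (.3,.4,.5,.6):
        e=np.radians(35)-th; print(n,th,[proj(c,(x,.160-.175*np.cos(e),.235+.175*np.sin(e))).round(1).tolist() for x in (.753,.805)])
    for i in range(1,k):
        if 220<=st[i][0]<=250 and st[i][4]>50: print(st[i],ce[i].round(1))
E
```

```text
time_s: 16.85
ee_pos: [0.6627, -0.0124, 0.3614]
eef_rot: [3.14, -0.492, 0.006]
force: [-1.2, -0.5, 3.3]
grip_width: 0.0207
grip_force: 60.0
time_s: 17.65
ee_pos: [0.6628, -0.0126, 0.413]
eef_rot: [-3.14, -0.491, 0.006]
force: [5.8, 10.7, -0.0]
grip_width: 0.021
grip_force: 60.0
[ 0.74787039 -0.0118105   0.25387936] [ 5.7967191  10.72919546 -0.02190238] [ 0.83890039 -0.54153974  0.55736437]
top 0.3 [[244.1, 139.7], [243.8, 123.7]]
top 0.4 [[245.6, 140.7], [245.3, 124.8]]
top 0.5 [[246.5, 141.6], [246.2, 125.9]]
top 0.6 [[246.9, 142.6], [246.6, 127.1]]
[242 126   8  18 119] [245.5 134.1]
wrist 0.3 [[242.5, 233.2], [244.1, 129.4]]
wrist 0.4 [[252.6, 236.5], [253.3, 142.5]]
wrist 0.5 [[257.7, 239.3], [258.1, 153.4]]
wrist 0.6 [[259.3, 241.6], [259.5, 162.7]]
[ 234  146   42  156 6054] [254.6 225.8]
[233 337  44  16 608] [255.1 343.9]
```

```bash
python3 -m jog '[[0.31,-0.08,-0.57,0,0,0],[0.62,-0.19,-1.14,0,0,0],[0.92,-0.33,-1.71,0,0,0],[1.22,-0.5,-2.27,0,0,0],[1.52,-0.67,-2.82,0,0,0],[1.81,-0.87,-3.37,0,0,0],[2.1,-1.1,-3.91,0,0,0],[2.39,-1.35,-4.45,0,0,0]]'
python3 -m jog '[[0.15,-0.16,-0.28,0,0,0],[0.3,-0.31,-0.55,0,0,0],[0.45,-0.46,-0.83,0,0,0],[0.6,-0.62,-1.11,0,0,0],[0.75,-0.78,-1.38,0,0,0],[0.9,-0.95,-1.66,0,0,0],[1.05,-1.12,-1.95,0,0,0],[1.05,-1.12,-1.95,0,0,0]]'
python3 - <<'E'
from h import *
g=grasp(); o=cur()[2]; print(g,o["force"])
for n in ("top","wrist"):
    c=ctrl.camera(n); hs=cv2.cvtColor(c["img"],cv2.COLOR_BGR2HSV)
    m=((hs[...,0]<18)&(hs[...,1]>110)&(hs[...,2]>40)).astype(np.uint8)
    k,l,st,ce=cv2.connectedComponentsWithStats(m)
    for th in (0,.05,.1):
        e=np.radians(35)-th; print(n,th,[proj(c,(x,.160-.175*np.cos(e),.235+.175*np.sin(e))).round(1).tolist() for x in (.753,.805)])
    for i in range(1,k):
        if 220<=st[i][0]<=250 and st[i][4]>50: print(st[i],ce[i].round(1))
E
```

```text
time_s: 18.55
ee_pos: [0.6632, 0.003, 0.461]
eef_rot: [-3.137, -0.487, 0.007]
force: [15.5, 23.7, -14.4]
grip_width: 0.0207
grip_force: 60.0
time_s: 19.35
ee_pos: [0.6634, 0.0146, 0.4821]
eef_rot: [-3.136, -0.486, 0.008]
force: [15.3, 24.3, -16.5]
grip_width: 0.0207
grip_force: 59.9
[0.74754453 0.01622101 0.32250598] [ 15.27909833  24.29238752 -16.45298754]
top 0 [[236.3, 137.0], [236.0, 120.4]]
top 0.05 [[238.0, 137.4], [237.6, 120.9]]
top 0.1 [[239.5, 137.9], [239.1, 121.5]]
[233 121   8  19 133] [236.3 129.9]
wrist 0 [[252.4, 236.5], [253.4, 144.0]]
wrist 0.05 [[261.3, 237.7], [261.8, 148.7]]
wrist 0.1 [[268.9, 238.8], [268.9, 153.2]]
[ 233  144   43  158 6187] [254.6 225.1]
[233 337  44  17 636] [254.4 344.1]
```

```bash
python3 -m jog '[[0.05,-0.15,-0.1,0,0,0],[0.1,-0.3,-0.2,0,0,0],[0.15,-0.4,-0.3,0,0,0],[0.15,-0.4,-0.3,0,0,0]]' - 60; python3 -m jog '[[0,0,0,0,0,0],[0,0,0,0,0,0],[0,0,0,0,0,0]]' - 8
```

```text
time_s: 19.85
ee_pos: [0.6635, 0.0167, 0.4847]
eef_rot: [-3.138, -0.485, 0.006]
force: [17.2, 12.0, -18.4]
grip_width: 0.0206
grip_force: 60.0
time_s: 20.15
ee_pos: [0.663, 0.0166, 0.4857]
eef_rot: [-3.138, -0.485, 0.006]
force: [7.0, 11.9, -12.2]
grip_width: 0.0216
grip_force: 8.0
```

Lever on its stop. Opening and withdrawing along the tool axis.

```bash
python3 -m jog '[[0,0,0,0,0,0],[0,0,0,0,0,0],[0,0,0,0,0,0],[0,0,0,0,0,0]]' 55; python3 -m jog '[[0,0,-1,0,0,0],[0,0,-3,0,0,0],[0,0,-5.5,0,0,0],[0,0,-8,0,0,0],[0,0,-11,0,0,0],[0,0,-13,0,0,0],[0,0,-13,0,0,0]]'
python3 - <<'E'
from h import *
import pickle
c=ctrl.camera("wrist"); s=ctrl.camera("scene"); t=ctrl.camera("top"); s0=pickle.load(open("scene.pkl","rb")); t0=pickle.load(open("top.pkl","rb"))
for n,i,j in (("scene",s,s0),("top",t,t0)):
    hs=[cv2.cvtColor(q["img"],cv2.COLOR_BGR2HSV) for q in (i,j)]
    for h in hs:
        m=((h[...,0]<18)&(h[...,1]>110)&(h[...,2]>40)).astype(np.uint8)
        if n=="scene": m[:, :270]=0;m[:170]=0;m[240:]=0;m[:,340:]=0
        else: m[:, :225]=0;m[:,245:]=0;m[165:]=0;m[:110]=0
        ys,xs=np.nonzero(m); print(n,len(xs),xs.mean(),ys.mean(),xs.min(),xs.max(),ys.min(),ys.max())
p,R,o=cur();print(grasp(),o["force"],o["time_s"])
D=pose((.576,.028,.21),89,36,-1); up=pose((.6,-.02,.38),60,32,-1)
print(row(*up),row(*D))
E
```

```text
time_s: 20.55
ee_pos: [0.6625, 0.0147, 0.4891]
eef_rot: [3.141, -0.491, 0.005]
force: [-0.6, 1.1, -0.5]
grip_width: 0.0496
grip_force: 0.0
time_s: 21.25
ee_pos: [0.5989, 0.0146, 0.6086]
eef_rot: [3.141, -0.499, 0.006]
force: [-0.3, 0.1, 0.3]
grip_width: 0.0515
grip_force: 0.0
scene 169 285.8047337278106 194.28402366863907 276 295 183 206
scene 171 285.85380116959067 194.26315789473685 276 295 183 206
top 244 235.91803278688525 136.8237704918033 232 240 121 153
top 244 236.0204918032787 137.27868852459017 232 240 121 154
[0.68624957 0.01493498 0.44371168] [ 0.0266073  -0.05980649 -0.66672199] 21.4
[-7.681, 11.704, 3.827, 0.522, 0.062, -0.902] [-14.068, 9.231, 20.485, 0.822, 0.11, -1.313]
```

```bash
python3 -m jog '[[-0.5,2,0,0.09,0.01,-0.12],[-1.5,4,0,0.16,0.02,-0.24],[-3,6,0.5,0.23,0.03,-0.36],[-4.5,8,1.5,0.3,0.04,-0.48],[-6,10,2.5,0.36,0.05,-0.6],[-7,11.2,3.3,0.43,0.06,-0.73],[-7.7,11.7,3.8,0.5,0.06,-0.86],[-7.7,11.7,3.8,0.52,0.06,-0.9]]'
python3 - <<'E'
from h import *
p,R,o=cur();print(p,o["qpos"])
T=(np.array([.5748,-.0786,.356]),Rot.from_euler("xyz",[3.134,-.628,1.56]).as_matrix())
print(row(*T), row(T[0]+[0,-.02,.1],T[1]))
E
```

```text
time_s: 22.2
ee_pos: [0.5521, -0.1038, 0.531]
eef_rot: [-3.137, -0.556, 1.047]
force: [1.4, 0.2, -0.1]
grip_width: 0.0518
grip_force: 0.0
[ 0.55213602 -0.10382611  0.53104252] [-0.31717659  0.24295543  1.32856222  0.54709681  1.46561484  0.17614782]
[-6.419, 0.769, 16.616, 0.275, 0.071, -0.426] [-2.612, 1.731, 7.204, 0.275, 0.071, -0.426]
```

```bash
python3 -m jog '[[-0.6,0.4,2,0.07,0.02,-0.11],[-1.3,0.8,4,0.14,0.04,-0.22],[-2,1.3,6,0.21,0.06,-0.33],[-2.7,1.7,7.5,0.275,0.07,-0.426],[-4,1.4,11,0.275,0.07,-0.426],[-5.5,1,14.5,0.275,0.07,-0.426],[-6.4,0.77,16.6,0.275,0.07,-0.426],[-6.4,0.77,16.6,0.275,0.07,-0.426]]'
python3 - <<'E'
from h import *
import pickle
c0=pickle.load(open("w4.pkl","rb")); c=ctrl.camera("wrist"); pickle.dump(c,open("w6.pkl","wb"))
for q in (c0,c):
    u=[proj(q,(.578,.130,z)) for z in (.03,.092,.108,.118)]; print(np.round(u,1).tolist())
    x=int(round(u[2][0])); print(q["img"][140:228,x-1:x+2].mean((1,2)).astype(int).tolist())
p,R,o=cur();print(p,o["eef_rot"],o["force"])
E
```

```text
time_s: 23.0
ee_pos: [0.5751, -0.0774, 0.3547]
eef_rot: [3.139, -0.627, 1.554]
force: [0.7, 0.1, 0.1]
grip_width: 0.0521
grip_force: 0.0
[[253.3, 192.3], [253.5, 170.9], [253.6, 164.1], [253.6, 159.5]]
[90, 92, 93, 94, 92, 86, 79, 74, 73, 73, 76, 83, 97, 110, 116, 118, 118, 118, 117, 118, 117, 117, 117, 115, 115, 114, 114, 114, 115, 116, 117, 117, 118, 118, 119, 119, 116, 109, 99, 95, 94, 95, 95, 96, 97, 96, 91, 84, 79, 76, 72, 73, 91, 113, 120, 114, 103, 98, 97, 98, 98, 98, 98, 98, 98, 99, 99, 100, 100, 100, 100, 100, 100, 99, 99, 98, 99, 99, 99, 98, 94, 93, 104, 118, 142, 183, 218, 229]
[[253.4, 192.7], [253.4, 171.3], [253.3, 164.4], [253.3, 159.8]]
[91, 93, 94, 96, 94, 89, 82, 76, 75, 75, 76, 82, 97, 111, 117, 118, 119, 118, 118, 118, 119, 120, 120, 119, 120, 120, 119, 119, 118, 117, 116, 116, 116, 117, 118, 119, 119, 120, 120, 121, 120, 116, 107, 99, 97, 97, 97, 97, 98, 98, 96, 89, 82, 80, 82, 90, 98, 99, 99, 99, 99, 100, 99, 100, 100, 99, 100, 100, 101, 101, 101, 101, 101, 100, 100, 100, 100, 100, 100, 99, 97, 95, 98, 110, 123, 144, 185, 220]
[ 0.57548958 -0.07769715  0.3573861 ] [ 3.13416655 -0.62641942  1.55606531] [-0.3717368   0.06251829  0.72476658]
```

From the same viewpoint, the lid's edge is 4.5 px lower, against 4.6 px expected for 10 mm, and the neck gap has closed. The lid is home, the canister is in place and the lever is at rest.

```bash
python3 -c "
from station import ctrl
print(ctrl.hand_in())"
```

```text
the job is handed in; nothing more can be done
None
```

I handed the job in: the canister stands closed on the press pad, its lid pushed fully home, and the lever was eased back to rest over about 3 s; no pass/fail verdict came back.

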